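# Turn the warmer's dial one click and start it

### The arm

A 6-joint arm with a two-finger parallel gripper is mounted at the origin on a cart in front of the work surface, level with it; the furniture and walls round the work are solid. World frame = base frame: x ahead of the robot, y to its left, z up, the work surface at z = 0. Lengths are in m, angles in degrees, forces in N, time in s.
With the tool pointing down it reaches from about 0.4 to 0.825 m from the base axis. Payload 7 kg.
Tool frame: the origin (TCP) lies midway between the tips of the shut fingers; the grasp point (between the pads) lies 19 mm behind it (ctrl.hold_point_z is the distance from the TCP to the grasp point, in m); z points along the fingers, y is the line along which they close (so a half turn about z gives the same grasp; the last joint's range is limited). The gripper opens to 88 mm and grips with 3 to 60 N. Pads are 19 mm wide; open, the fingers measure 130 mm over their backs; the gripper's body (78 mm by 193 mm) begins 47 mm behind the grasp point.
Start: joints at [90.82, 20.546, 0.682, 0, -70.136, -16.507], TCP at [0.183, 0.65, 0.227] pointing down, gripper open.
Joint ranges: [-176.03, 176.03], [-82.01, 121.73], [-58.28, 71.71], [-173.87, 95.51], [-174.79, -0.11], [-173.66, 173.66]. Speed limits (degrees/s): [136.94, 136.94, 172.46, 180, 180, 180].

### API

Orientations are given as [roll, pitch, yaw] about the fixed x, y, z axes, in that order (R = Rz(yaw) Ry(pitch) Rx(roll)).
In Python, from plant import ctrl gives the robot as it stands.
- The arm moves only by the tool apply_moves, never from a script. Its argument "deltas" is a list of rows, each an object with "fingers": the finger opening in mm, from 0 to 87.6; "delta_pos": the shift along the tool's x, y, z in mm, a list of three; "angular": the turn, a rotation vector about the tool's x, y, z in degrees, a list of three. A call has 1 to 10 rows; each row is the pose to reach, as a shift and turn from the pose commanded when the call began, along the tool's axes at that moment; what a row does not reach only later rows make up. A row lasts 1/10 s, in which the tool goes at most 50 mm and 8.59 degrees, less where a joint would pass 70% of its speed; a pose out of reach is approached as far as the arm can. A call with a gripper value outside its range is refused whole. The fingers move at their own pace and stop on an object; the grip force is fixed at half the most. Time passes only in rows, so rows that repeat a pose let the fingers close. It gives the time, the measured TCP pose, the force, the opening and the grip force at its end, in the units of the state.
- ctrl.get_obs(): the state, without advancing time (a new reading comes with each control period).
- ctrl.snapshot(name): name is "side" or "top" or "wrist"; returns the picture (384x512x3 uint8, red, green, blue); there is no depth.
- ctrl.camera_params(name): a dict with "fx", "fy", "cx", "cy" (pixels), "dist_coeffs" ([k1, k2, p1, p2, k3] as OpenCV has them; the pictures are not rectified), "cam_to_world" (4x4, takes a point from camera to world coordinates); the wrist camera has in their place "mount" (4x4, takes a point from camera to tool coordinates, whose origin is the TCP and whose axes are the flange's). Camera axes: x right, y up, looking along -z (the intrinsics and any distortion apply to the point x, -y, -z); pixel columns grow to the right and rows downward; lengths in m; the calibration is good to about 2 mm. A picture is of the moment at which its call begins: read the wrist's pose just before it. camera_params takes no time and is no camera call.
- ctrl.close_job(): hands the job in; it is judged then, once.
The state is a dict: "clock": time; "joint_pos": joint angles; "qvel": joint speeds; "tau": joint torques, N m; "tool_pos": TCP position; "orientation": TCP orientation; "force": force on the tool from outside, world axes, zero at the start; "moment": the same for the moment, N m; "opening": finger opening in m; "gripper_force": force on a finger pad.
Only numpy, scipy, OpenCV 4.12 (cv2) and the standard library are available. Lean on these libraries where they do the work, as an engineer would, in place of code of your own. Each camera call takes 0.05 s, during which the arm holds its last target. There are 200 camera calls.

### The job

Set the food warmer's control unit on the counter: with a fingertip, turn the big knurled dial to its next click, so that it rests in place with its white pointer line at the green dot, then push the yellow button all the way down to start it, let it come back up and move clear. Use touch only: do not grip or lift anything, and leave the shakers and the tin beside the unit standing where they are.

Things in the scene. Friction and masses are not known exactly. Their poses are not given: they have to be found in the camera images.
- warmer: control unit, a grey flat case with an aluminium top face, 170 (its x) x 236 (its y) x 46 mm high, fixed to the counter; origin at the centre of its underside; its x axis points from the edge with the vent slots to the opposite edge, its y axis to the side where the dial is, z up
- dial_axis (a point): centre of the flat top face of the round black knurled dial (100 mm diameter, too wide to pinch; the knurled rim is upright, from 53 to 77 mm above the counter, the flat top is 80 mm above it). The point lies on the dial's vertical axle, 42 mm along the unit's +y from its centre. The top and the rim give normal fingertip friction; the axle is rigid and the dial does not give way when pressed
- dial (a joint): angle of the dial, rad, positive counterclockwise seen from above; 0: white pointer along the unit's -x, towards the edge with the vent slots (it starts there, resting in a detent). Detents every 0.524 rad (30 degrees), no stops within four clicks. Leaving a detent takes about 0.065 N m; once past half-way (0.26 rad) the dial pulls itself into the next detent when let go
- pointer (a point): outer end of the white pointer line on the dial's top face, 46 mm from the axle; turns with the dial
- green_dot: green dot, 13 mm across and flat, on the unit's top face 64 mm from the dial's axle, one click (0.524 rad) from the starting pointer direction, on either side. Origin at its centre, 46 mm above the counter. Green dot at smaller unit y than the axle: turn to dial = +0.524 (counterclockwise), else to -0.524
- red_dot: red dot, alike, one click from the start on the other side: the wrong setting
- start_top (a point): centre of the top of the round yellow push button, 30 mm diameter, in a black collar on the unit's top face, 120 mm from the dial's axle; up, it stands about 68 mm above the counter
- start (a joint): travel of the button, m: 0 up, 0.006 fully down (takes 5 N; it springs back)
- shaker_mid (a point): glass salt shaker, 44 mm diameter, 90 mm high, loose, bystander; point half-way up (45 mm)
- dredge_mid (a point): steel dredge shaker, 59 mm diameter, 97 mm high, loose, bystander; point 48 mm up
- tin_mid (a point): small printed food tin, 57 mm diameter, 72 mm high, loose, bystander; point half-way up (36 mm)

How it is judged (in metres and radians):
On the way, in this order (a step that is already met when the one before it is completed fails the run):
1. the dial is turned one click, to the green dot (((y of green_dot in the frame of warmer below 0.042 m and value of joint dial between 0.423599 and 0.623599 rad) or (y of green_dot in the frame of warmer above 0.042 m and value of joint dial between -0.623599 and -0.423599 rad))), for 0.3 s.
2. then the yellow button is pushed down, the dial still at the green dot (((y of green_dot in the frame of warmer below 0.042 m and value of joint dial between 0.423599 and 0.623599 rad) or (y of green_dot in the frame of warmer above 0.042 m and value of joint dial between -0.623599 and -0.423599 rad)) and value of joint start above 0.0045 m), for 0.05 s.
At the end, for the whole second after the job is handed in: the dial rests in the detent at the green dot (within 0.1 rad, not turning) and the yellow button is up again (within 1.5 mm), after having been pushed at least 4.5 mm down with the dial set (((y of green_dot in the frame of warmer below 0.042 m and value of joint dial between 0.423599 and 0.623599 rad) or (y of green_dot in the frame of warmer above 0.042 m and value of joint dial between -0.623599 and -0.423599 rad)) and velocity of joint dial between -0.1 and 0.1 rad/s and value of joint start below 0.0015 m); the robot touches nothing.
It fails at once if the glass shaker is shoved (over 25 mm), lifted or knocked over (distance of shaker_mid from where it was at the start of the episode above 0.025 m or height (world z) of shaker_mid above 0.06 m or angle between shaker_mid's own z axis and vertical above 0.4 rad).
It fails at once if the steel dredge shaker is shoved (over 25 mm), lifted or knocked over (distance of dredge_mid from where it was at the start of the episode above 0.025 m or height (world z) of dredge_mid above 0.063 m or angle between dredge_mid's own z axis and vertical above 0.4 rad).
It fails at once if the small tin is shoved (over 25 mm), lifted or knocked over (distance of tin_mid from where it was at the start of the episode above 0.025 m or height (world z) of tin_mid above 0.051 m or angle between tin_mid's own z axis and vertical above 0.4 rad).
It also fails if it takes over 45 s, if anything falls off the work surface, if the arm or the gripper's body presses on something with over 40 N, if the wrist force passes 120 N, or if a joint passes its speed limit or range.

## Working session

There is one attempt and no reset: what is moved stays moved. The work goes in short steps, Python scripts to look and compute and a tool call to move; the robot and the scene stay as the last step left them, time stands still between calls to the robot, and variables do not carry over. Pictures are saved under pics/ and viewed, at most 10 in all, crops included, and the job is handed in when it is done.

Besides the shell and the picture viewer there is one more tool, called after ">>>" by a JSON object that holds its "name" and its "arguments". apply_moves: Moves the arm, as the interface text tells. Its arguments: {"type":"object","properties":{"deltas":{"type":"array"}},"required":["deltas"]}

```bash
mkdir -p pics; cat > h.py <<'E'
import numpy as np,cv2
from plant import ctrl
from scipy.spatial.transform import Rotation as R
def ray(name,px,T=None):
    p=ctrl.camera_params(name)
    K=np.array([[p['fx'],0,p['cx']],[0,p['fy'],p['cy']],[0,0,1.]])
    u=cv2.undistortPoints(np.array([[px]],float),K,np.array(p['dist_coeffs'],float))[0,0]
    M=np.array(p['cam_to_world']) if T is None else T@np.array(p['mount'])
    return M[:3,3],M[:3,:3]@np.array([u[0],-u[1],-1.])
def at(name,px,z,T=None):
    o,d=ray(name,px,T); return o+d*(z-o[2])/d[2]
def toolT(o):
    T=np.eye(4);T[:3,:3]=R.from_euler('xyz',o['orientation'],degrees=True).as_matrix();T[:3,3]=o['tool_pos'];return T
E
python3 - <<'E'
from h import *
o=ctrl.get_obs();print(o)
for n in('top','side','wrist'):
    im=ctrl.snapshot(n);cv2.imwrite(f'pics/{n}0.png',im[:,:,::-1])
    p=ctrl.camera_params(n);print(n,np.round(np.array(p.get('cam_to_world',p.get('mount'))),3).tolist())
a=cv2.imread('pics/top0.png');cv2.imwrite('pics/top0b.png',cv2.resize(a,(800,600),interpolation=cv2.INTER_CUBIC))
E
```

```text
{'clock': 0.0, 'joint_pos': array([ 9.08204059e+01,  2.05919507e+01,  6.35228823e-01, -2.31464743e-02,
       -7.01354632e+01, -1.65077376e+01]), 'qvel': array([ 0.03130555, -0.0155209 ,  0.07153756,  0.05016558, -0.09068752,
        0.01300095]), 'tau': array([-6.90718957e-05, -5.82713342e+01,  2.93061268e+01,  6.99731871e+00,
        6.87642954e-03, -1.63073105e-04]), 'tool_pos': array([0.18237684, 0.64939318, 0.2256184 ]), 'orientation': array([ 1.79905431e+02, -5.33454862e-03, -1.56952100e+01]), 'force': array([ 0.34724037,  0.44479143, -0.46379065]), 'moment': array([-0.0120305 , -0.02146064,  0.00350685]), 'gripper_force': 0.0, 'opening': 0.08793069911911881}
top [[0.02, 0.987, -0.16, 0.434], [-1.0, 0.018, -0.011, 0.41], [-0.008, 0.16, 0.987, 0.962], [0.0, 0.0, 0.0, 1.0]]
side [[-0.947, 0.203, -0.247, 0.37], [-0.32, -0.572, 0.755, 1.02], [0.012, 0.795, 0.607, 0.592], [0.0, 0.0, 0.0, 1.0]]
wrist [[0.001, 0.954, 0.299, 0.081], [1.0, -0.0, -0.001, 0.0], [-0.001, 0.299, -0.954, -0.158], [0.0, 0.0, 0.0, 1.0]]
```

View pics/top0b.png

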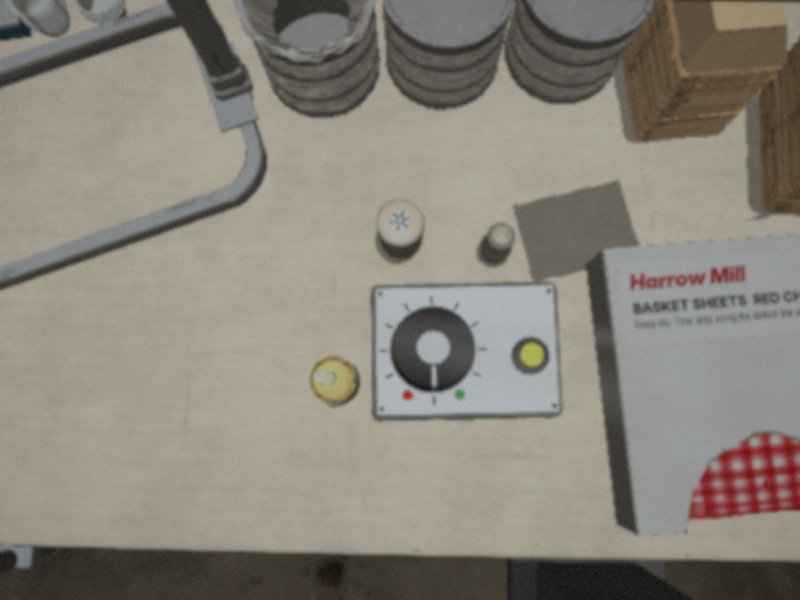

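View pics/side0.png

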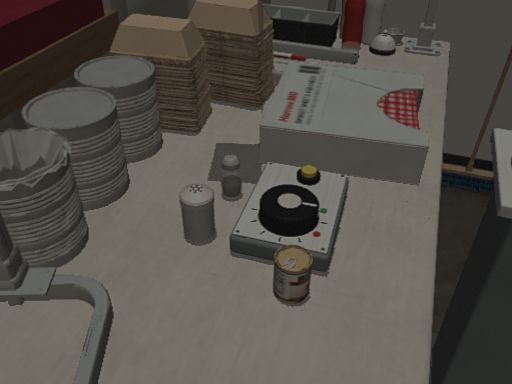

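The top view (800x600 scale) shows the dial at (433,348), its pointer straight down towards (434,388), the green dot at (460,395), the red dot at (407,395) and the button at (531,355). The tin is at (334,380), the dredge at (400,222) and the glass shaker at (498,240). The side view agrees. The green dot is on the smaller-y side, so the dial turns counterclockwise.

```bash
python3 - <<'E'
from h import *
from scipy.ndimage import label
def blobs(n,lo,hi,seed,r=14):
    a=cv2.cvtColor(cv2.imread(f'pics/{n}0.png'),cv2.COLOR_BGR2HSV)
    m=cv2.inRange(a,lo,hi);w=np.zeros_like(m);cv2.circle(w,seed,r,255,-1);ys,xs=np.nonzero(m&w)
    return (xs.mean(),ys.mean()),len(xs)
k=.64
G=((45,70,40),(85,255,255));Y=((20,120,80),(35,255,255))
def tri(p,q):
    o1,d1=ray('top',p);o2,d2=ray('side',q)
    s=np.linalg.lstsq(np.c_[d1,-d2],o2-o1,rcond=None)[0];a=o1+s[0]*d1;b=o2+s[1]*d2
    return (a+b)/2,np.linalg.norm(a-b)
for nm,c,z,ts,ss in(('green',G,.046,(460,395),(323,211)),('btn',Y,.068,(531,355),(309,171))):
    p,n=blobs('top',*c,(int(ts[0]*k),int(ts[1]*k)));q,n2=blobs('side',*c,ss)
    print(nm,p,n,q,n2,at('top',p,z).round(4),at('side',q,z).round(4),tri(p,q))
# dial disc: dark blob
for nm,p,z in(('dial',(433,348),.08),('ptr',(434,388),.08),('red',(407,395),.046),('tin',(334,378),.072),('dredge',(400,218),.097),('shk',(501,233),.09),
 ('c1',(374,286),.046),('c2',(555,284),.046),('c3',(561,414),.046),('c4',(374,416),.046)):
    print(nm,at('top',np.array(p)*k,z).round(4))
for nm,p,z in(('dial',(290,202),.08),('ptr',(316,205),.08),('tin',(293,260),.072)): print('s',nm,at('side',p,z).round(4))
a=cv2.imread('pics/top0.png');cv2.imwrite('pics/crop.png',cv2.resize(a[175:275,190:370],(800,444),interpolation=cv2.INTER_CUBIC))
cv2.imwrite('pics/wr.png',cv2.imread('pics/wrist0.png'))
E
```

```text
green (np.float64(293.90909090909093), np.float64(251.9090909090909)) 22 (np.float64(323.0833333333333), np.float64(210.33333333333334)) 24 [0.4608 0.3514 0.046 ] [0.4625 0.35   0.046 ] (array([0.46153249, 0.35161535, 0.04737099]), np.float64(0.001552542956639572))
btn (np.float64(340.47297297297297), np.float64(225.9189189189189)) 148 (np.float64(308.6607142857143), np.float64(169.73214285714286)) 112 [0.5105 0.2652 0.068 ] [0.5103 0.2678 0.068 ] (array([0.51077174, 0.26491787, 0.06597327]), np.float64(0.00012592106011035897))
dial [0.5133 0.3854 0.08  ]
ptr [0.4658 0.3835 0.08  ]
red [0.4579 0.4156 0.046 ]
tin [0.4757 0.5034 0.072 ]
dredge [0.6681 0.4278 0.097 ]
shk [0.6535 0.3052 0.09  ]
c1 [0.5932 0.4598 0.046 ]
c2 [0.5998 0.2321 0.046 ]
c3 [0.4383 0.2267 0.046 ]
c4 [0.4316 0.4555 0.046 ]
s dial [0.5141 0.3887 0.08  ]
s ptr [0.4709 0.3819 0.08  ]
s tin [0.4754 0.5109 0.072 ]
```

View pics/crop.png

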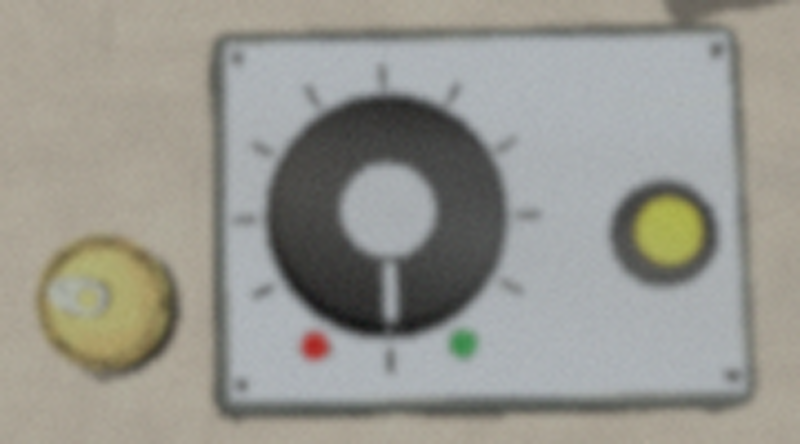

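The measurements agree: dial to button is 120 mm, dial to green dot is 64 mm, and the two views match within about 2 mm. The plan is to shut the fingers, press on the dial's top 34 mm from the axle, and rotate the tool rigidly about the axle.

>>> {"name": "apply_moves", "arguments": {"deltas": [{"fingers":0,"delta_pos":[20,8,0],"angular":[0,0,0]},{"fingers":0,"delta_pos":[65,25,0],"angular":[0,0,0]},{"fingers":0,"delta_pos":[110,43,0],"angular":[0,0,0]},{"fingers":0,"delta_pos":[155,60,0],"angular":[0,0,0]},{"fingers":0,"delta_pos":[200,78,0],"angular":[0,0,0]},{"fingers":0,"delta_pos":[245,95,0],"angular":[0,0,0]},{"fingers":0,"delta_pos":[290,113,0],"angular":[0,0,0]},{"fingers":0,"delta_pos":[335,130,10],"angular":[0,0,0]},{"fingers":0,"delta_pos":[380,148,25],"angular":[0,0,0]},{"fingers":0,"delta_pos":[410,159,45],"angular":[0,0,0]}]}}

```text
clock: 1.15
tool_pos: [0.5368, 0.3833, 0.182]
orientation: [-179.9, -0.1, -15.8]
force: [-0.8, 0.1, 0.0]
opening: 0.0128
gripper_force: 0.0
```

>>> {"name": "apply_moves", "arguments": {"deltas": [{"fingers":0,"delta_pos":[10,3,20],"angular":[0,0,0]},{"fingers":0,"delta_pos":[14,6,40],"angular":[0,0,0]},{"fingers":0,"delta_pos":[14,6,60],"angular":[0,0,0]},{"fingers":0,"delta_pos":[14,6,75],"angular":[0,0,0]},{"fingers":0,"delta_pos":[14,6,80],"angular":[0,0,0]},{"fingers":0,"delta_pos":[14,6,80],"angular":[0,0,0]},{"fingers":0,"delta_pos":[14,6,80],"angular":[0,0,0]}]}}

```text
clock: 1.85
tool_pos: [0.5465, 0.3768, 0.1025]
orientation: [-179.9, -0.0, -15.7]
force: [-0.1, 0.4, 0.2]
opening: 0.0004
gripper_force: 0.0
```

```bash
python3 - <<'E'
from h import *
o=ctrl.get_obs();print(o['clock'],o['tool_pos'],o['orientation'],o['force'],o['opening'])
T=toolT(o);d=np.array([.514,.386,.08]);print('dial in tool mm',(np.linalg.inv(T)@np.r_[d,1])[:3]*1000)
im=ctrl.snapshot('wrist');cv2.imwrite('pics/w1.png',im[:,:,::-1])
E
```

```text
1.85 [0.54646303 0.37681826 0.10247612] [-1.79945781e+02 -4.38674931e-02 -1.56546263e+01] [-0.09385719  0.41152616  0.16461305] 0.0004427687035954625
dial in tool mm [-33.75361453  -0.06014948  22.45035065]
```

View pics/w1.png

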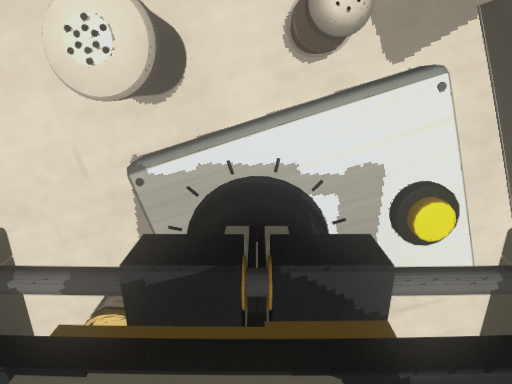

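The wrist view shows the dial's arc (columns 187–330) centred on the fingertips (column about 257), and clearance all round. I'll descend to contact.

>>> {"name": "apply_moves", "arguments": {"deltas": [{"fingers":0,"delta_pos":[0,0,8],"angular":[0,0,0]},{"fingers":0,"delta_pos":[0,0,15],"angular":[0,0,0]},{"fingers":0,"delta_pos":[0,0,20],"angular":[0,0,0]},{"fingers":0,"delta_pos":[0,0,22],"angular":[0,0,0]},{"fingers":0,"delta_pos":[0,0,23],"angular":[0,0,0]},{"fingers":0,"delta_pos":[0,0,23],"angular":[0,0,0]}]}}

```text
clock: 2.5
tool_pos: [0.5463, 0.3769, 0.0802]
orientation: [-179.9, -0.0, -15.6]
force: [-4.9, -0.9, 12.8]
opening: 0.0004
gripper_force: 6.3
```

>>> {"name": "apply_moves", "arguments": {"deltas": [{"fingers":0,"delta_pos":[-0.1,-3.0,0],"angular":[0,0,-5]},{"fingers":0,"delta_pos":[-0.5,-5.9,0],"angular":[0,0,-10]},{"fingers":0,"delta_pos":[-1.2,-8.8,0],"angular":[0,0,-15]},{"fingers":0,"delta_pos":[-2.1,-11.6,0],"angular":[0,0,-20]},{"fingers":0,"delta_pos":[-3.2,-14.4,0],"angular":[0,0,-25]},{"fingers":0,"delta_pos":[-4.6,-17,0],"angular":[0,0,-30]},{"fingers":0,"delta_pos":[-4.6,-17,0],"angular":[0,0,-30]},{"fingers":0,"delta_pos":[-4.6,-17,0],"angular":[0,0,-30]}]}}

```text
clock: 3.3
tool_pos: [0.5463, 0.3938, 0.0802]
orientation: [180.0, -0.0, 14.4]
force: [-4.9, -3.0, 13.5]
opening: 0.0002
gripper_force: 6.6
```

>>> {"name": "apply_moves", "arguments": {"deltas": [{"fingers":0,"delta_pos":[0,0,-3],"angular":[0,0,0]},{"fingers":0,"delta_pos":[0,0,-15],"angular":[0,0,0]},{"fingers":0,"delta_pos":[0,0,-40],"angular":[0,0,0]},{"fingers":0,"delta_pos":[0,0,-80],"angular":[0,0,0]},{"fingers":0,"delta_pos":[0,0,-120],"angular":[0,0,0]},{"fingers":0,"delta_pos":[0,0,-120],"angular":[0,0,0]}]}}

```text
clock: 3.9
tool_pos: [0.549, 0.396, 0.2061]
orientation: [-179.7, -0.6, 14.4]
force: [0.4, 0.0, 0.1]
opening: 0.0008
gripper_force: 0.0
```

```bash
python3 - <<'E'
from h import *
s=ctrl.snapshot('side')[130:280,220:370,::-1];t=ctrl.snapshot('top')[150:300,200:350,::-1]
cv2.imwrite('pics/m.png',np.hstack([cv2.resize(x,(400,400),interpolation=cv2.INTER_CUBIC) for x in(s,t)]))
E
```

```text
(no output)
```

View pics/m.png

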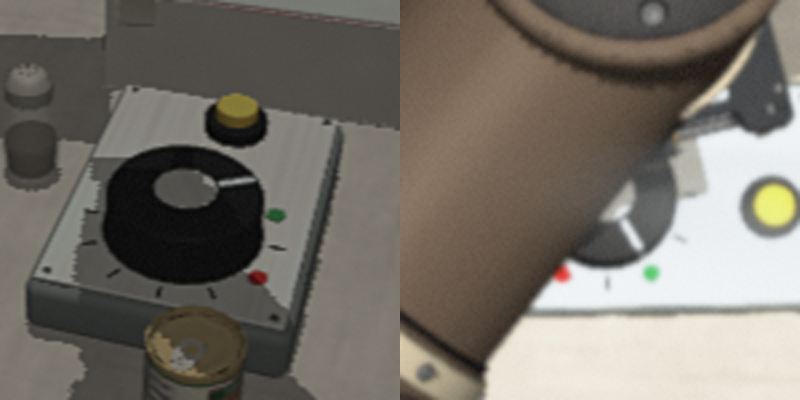

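```bash
python3 - <<'E'
from h import *
f=lambda x,y:((x-400)*.375+200,y*.375+150);g=lambda x,y:(x*.375+220,y*.375+130)
for n,a,z in(('out',f(640,248),.08),('in',f(624,220),.08),('green',f(651,272),.046)): print(n,at('top',a,z).round(4))
for n,a,z in(('out',g(257,181),.08),('in',g(218,185),.08),('btn',g(237,101),.068)): print(n,at('side',a,z).round(4))
o=ctrl.get_obs();T=toolT(o);print(o['tool_pos'],'btn in tool mm',(np.linalg.inv(T)@np.array([.5108,.2655,.068,1]))[:3]*1000)
E
```

```text
out [0.4761 0.361  0.08  ]
in [0.4953 0.3723 0.08  ]
green [0.4606 0.351  0.046 ]
out [0.4747 0.3628 0.08  ]
in [0.4972 0.3751 0.08  ]
btn [0.5114 0.2617 0.068 ]
[0.54665087 0.3944656  0.20030873] btn in tool mm [-66.91421371 116.36212708 131.92935913]
```

```bash
python3 - <<'E'
from h import *
k=.64
for b,t in(((617,525),(637,533)),((588,258),(605,250))):
    B=at('top',(b[0]*k,b[1]*k),0);print('bottom',B.round(3))
    for z in(.04,.06,.08,.1,.12): print(z,at('top',(t[0]*k,t[1]*k),z).round(3)[:2],end=' ')
    print()
B=at('side',(265,172),0);print(B.round(3))
for z in(.04,.06,.08,.1): print(z,at('side',(263,137),z).round(3)[:2],end=' ')
E
```

```text
bottom [0.302 0.149 0.   ]
0.04 [0.298 0.135] 0.06 [0.301 0.141] 0.08 [0.304 0.147] 0.1 [0.307 0.153] 0.12 [0.31  0.159] 
bottom [0.644 0.179 0.   ]
0.04 [0.646 0.166] 0.06 [0.642 0.172] 0.08 [0.637 0.177] 0.1 [0.632 0.182] 0.12 [0.628 0.188] 
[0.613 0.209 0.   ]
0.04 [0.642 0.139] 0.06 [0.632 0.171] 0.08 [0.622 0.203] 0.1 [0.612 0.235]
```

The dial has settled at about 30° (both views). The box beside the unit is about 85 mm high with its edge at y≈0.17, so it stays below the gripper body. Next I'll move above the button.

>>> {"name": "apply_moves", "arguments": {"deltas": [{"fingers":0,"delta_pos":[-15,27,0],"angular":[0,0,0]},{"fingers":0,"delta_pos":[-35,62,0],"angular":[0,0,0]},{"fingers":0,"delta_pos":[-55,95,10],"angular":[0,0,0]},{"fingers":0,"delta_pos":[-67,116,40],"angular":[0,0,0]},{"fingers":0,"delta_pos":[-67,116,70],"angular":[0,0,0]},{"fingers":0,"delta_pos":[-67,116,95],"angular":[0,0,0]},{"fingers":0,"delta_pos":[-67,116,110],"angular":[0,0,0]},{"fingers":0,"delta_pos":[-67,116,115],"angular":[0,0,0]},{"fingers":0,"delta_pos":[-67,116,115],"angular":[0,0,0]},{"fingers":0,"delta_pos":[-67,116,115],"angular":[0,0,0]}]}}

```text
clock: 5.0
tool_pos: [0.5103, 0.2652, 0.084]
orientation: [180.0, -0.0, 14.3]
force: [0.7, 0.5, 0.4]
opening: 0.0005
gripper_force: 0.0
```

```bash
python3 - <<'E'
from h import *
o=ctrl.get_obs();T=toolT(o);print(o['tool_pos'],o['force'],'btn in tool mm',(np.linalg.inv(T)@np.array([.5108,.2652,.068,1]))[:3]*1000)
s=ctrl.snapshot('side')[110:260,220:370,::-1];cv2.imwrite('pics/s3.png',cv2.resize(s,(600,600),interpolation=cv2.INTER_CUBIC))
E
```

```text
[0.51029609 0.26522699 0.08395719] [0.66789471 0.48310053 0.4343738 ] btn in tool mm [ 0.4761708   0.15062753 15.95735784]
```

View pics/s3.png

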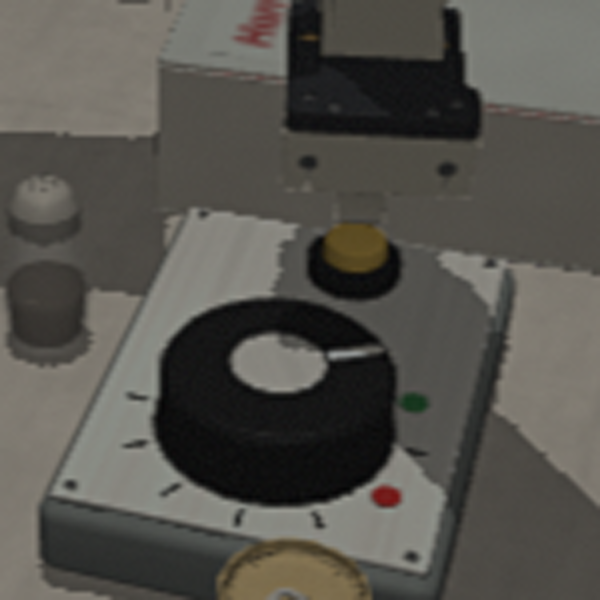

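The fingertips (360,205) are right above the button (356,245), with the pointer on the green-dot side. I'll push down until it stops.

>>> {"name": "apply_moves", "arguments": {"deltas": [{"fingers":0,"delta_pos":[0,0,8],"angular":[0,0,0]},{"fingers":0,"delta_pos":[0,0,14],"angular":[0,0,0]},{"fingers":0,"delta_pos":[0,0,18],"angular":[0,0,0]},{"fingers":0,"delta_pos":[0,0,20],"angular":[0,0,0]},{"fingers":0,"delta_pos":[0,0,21.5],"angular":[0,0,0]},{"fingers":0,"delta_pos":[0,0,21.5],"angular":[0,0,0]}]}}

```text
clock: 5.65
tool_pos: [0.51, 0.265, 0.0624]
orientation: [180.0, -0.0, 14.3]
force: [-2.4, 0.3, 5.1]
opening: 0.0005
gripper_force: 2.4
```

>>> {"name": "apply_moves", "arguments": {"deltas": [{"fingers":0,"delta_pos":[0,0,0.7],"angular":[0,0,0]},{"fingers":0,"delta_pos":[0,0,1.2],"angular":[0,0,0]},{"fingers":0,"delta_pos":[0,0,1.2],"angular":[0,0,0]}]}}

```text
clock: 5.95
tool_pos: [0.5101, 0.2651, 0.0622]
orientation: [-180.0, -0.0, 14.3]
force: [-5.3, -0.1, 14.0]
opening: 0.0003
gripper_force: 6.6
```

The button is at its stop: the force jumped to 14 N with no further travel. Now I'll retract.

>>> {"name": "apply_moves", "arguments": {"deltas": [{"fingers":0,"delta_pos":[0,0,-4],"angular":[0,0,0]},{"fingers":0,"delta_pos":[0,0,-15],"angular":[0,0,0]},{"fingers":0,"delta_pos":[0,0,-40],"angular":[0,0,0]},{"fingers":0,"delta_pos":[0,0,-80],"angular":[0,0,0]},{"fingers":0,"delta_pos":[0,0,-110],"angular":[0,0,0]},{"fingers":0,"delta_pos":[0,0,-120],"angular":[0,0,0]},{"fingers":0,"delta_pos":[0,0,-120],"angular":[0,0,0]},{"fingers":0,"delta_pos":[0,0,-120],"angular":[0,0,0]}]}}

```text
clock: 6.75
tool_pos: [0.5095, 0.2646, 0.18]
orientation: [180.0, 0.1, 14.3]
force: [-0.2, -0.1, -1.3]
opening: 0.0001
gripper_force: 0.0
```

```bash
python3 - <<'E'
from h import *
s=ctrl.snapshot('side')[110:260,220:370,::-1];cv2.imwrite('pics/s4.png',cv2.resize(s,(600,600),interpolation=cv2.INTER_CUBIC))
E
```

```text
(no output)
```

View pics/s4.png

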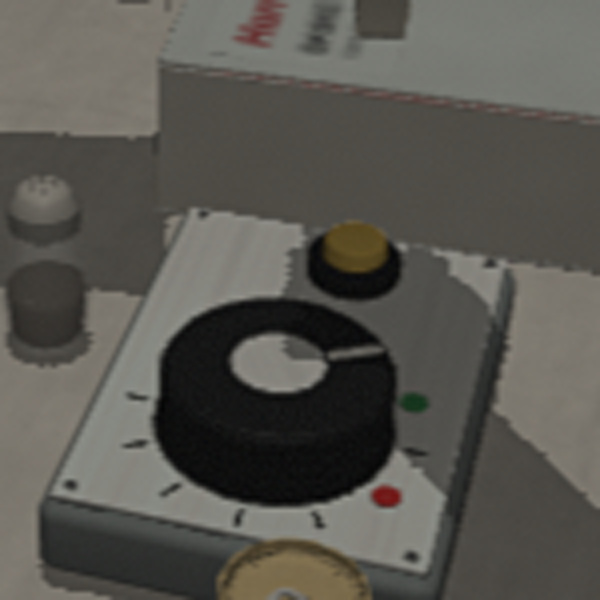

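The button is up again (356,245), the pointer hasn't moved (385,350), and the arm is clear.

```bash
python3 -c "
from plant import ctrl
print(ctrl.close_job())"
```

```text
the job is handed in; nothing more can be done
None
```

The dial rests one click counterclockwise at the green dot, the yellow button was pushed to its stop and is up again, and the arm is clear; I handed the job in at about 7 s, and no verdict was returned.

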